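# Press the slide carrier down and slide it home under the leaf spring

## Task

Load the slide scanner: with closed fingertips, press the orange slide carrier down hard so that its green sprung lift plate sinks all the way, and keep pressing while you slide it under the blue hold-down lips and the steel leaf spring until it is fully home against the white housing and the lift plate has sprung back up behind it. Only press and push the carrier, never pick it up or lift it, and leave the petri dish, the jar and the small tray where they stand; finish with the hand clear.

Things in the scene. Friction and masses are not known exactly. Their poses are not given: they have to be found in the camera images.
- deck: White loading deck of a slide scanner, fixed, 310 x 114 mm. Origin: on the bench, on the channel's centre line, below the end of the green lift plate. +x = loading direction (to the housing), +y across, +z up; all deck numbers are in this frame. Channel 87 mm wide, wall tops 30 mm above the bench. Lift plate x -132 to 0 mm; home floor x 0 to 104 mm, 16 mm above the bench; rear wall x -134 mm.
- lip_entry (a point): Middle of the entry between the two blue hold-down lips, at the height of their underside (32.5 mm above the bench), deck x = 4 mm. The lips run from x 4 to 104 mm along both sides of the channel, 5 mm thick (top 37.5 mm above the bench), with a 72 mm wide gap between them, through which the fingers pass.
- bridge (a point): Middle of the top of the dark bridge bar that crosses over the channel and carries the leaf spring: deck x 60 to 72 mm, 37.5 to 43.5 mm above the bench. The fingers must stay behind it (lower x).
- end_stop (a point): Point on the face of the white housing that stops the carrier: deck x = 104 mm, 23 mm above the bench. The housing is 52 mm high, 66 mm long.
- carrier_center (a point): Centre of the loose orange carrier plate, 100 (along deck x) x 84 x 14 mm, 0.1 to 0.21 kg, axes parallel to the deck's. At the start its top is 38 mm above the bench (too high for the lips), with the lift plate down 30 mm. A black cross rib on top, 8 mm high, 50 mm wide (y), lies at x -8 to -2 mm from the centre; a glass slide lies before it. Fully home, the centre is at deck x = 54 mm.
- thumb_area (a point): Middle of the striped thumb area on the carrier's top face, behind the black rib: 42 mm long (29 mm behind the carrier's centre, reaching x -50 to -8 mm from it), full width. The place to press down; the rib's rear face, 21 mm ahead of this point, takes the push.
- lift (a joint): Green sprung plate under the carrier: 0 = up (start), 0.008 m = fully down, flush with the home floor. Its spring pushes up with about 7 N at the top, 12 N fully down: about 10 N of pressing sinks it, 15 to 25 N is comfortable. It springs back up once the carrier's tail has passed its end (deck x = 0) and so latches the carrier in.
- leaf (a joint): Steel leaf spring, 26 mm wide, hinged under the bridge bar and sloping down in the loading direction; 0 = at rest, grows (rad) as its tip is lifted. Its tip, at deck x = 95 mm, rests about 27 mm above the bench; the carrier lifts it by about 0.1 rad and is then pressed down with roughly 5 N.
- dish_center (a point): Centre (half-way up) of a loose petri dish with yellow agar, 88 mm across, 22 mm high; bystander, stands beside the deck.
- jar_center (a point): Centre (half-way up) of a loose amber jar with white cap, 48 mm across, 65 mm high; bystander, stands beside the deck.
- tray_center (a point): Centre (half-way up) of a loose small white open tray, 75 x 50 x 28 mm; bystander, stands beside the deck.
There are look-alikes about, which are no part of the job. What is meant by the part that bears carrier_center is not pink, and is the larger of those in its own colour.

How it is judged:
On the way, in this order (a step that is already met when the one before it is completed fails the run):
1. the carrier is pressed down on the lift plate (more than 6 mm) before it is under the leaf spring (value of joint lift above 0.006 m and x of carrier_center in the frame of deck below 0.01 m), for 0.1 s.
2. the carrier, still held down, passes under the leaf spring and lifts it (value of joint lift above 0.005 m and value of joint leaf above 0.04 rad and x of carrier_center in the frame of deck above 0.025 m), for 0.05 s.
At the end, for the whole second after the job is handed in: The carrier lies flat (within 0.04 rad) on the home floor within 3.5 mm of the end stop, under the leaf spring (leaf lifted by more than 0.04 rad), at rest, and the lift plate is back up within 2 mm behind it (x of carrier_center in the frame of deck above 0.0505 m and z of carrier_center in the frame of deck below 0.0265 m and angle between carrier_center's own z axis and vertical below 0.04 rad and value of joint lift below 0.002 m and value of joint leaf above 0.04 rad and linear speed of carrier below 0.01 m/s); the robot touches nothing.
It fails at once if the carrier is lifted (more than 10 mm above its starting height) (z of carrier_center in the frame of deck above 0.041 m).
It fails at once if the carrier is tipped by more than 0.25 rad (angle between carrier_center's own z axis and vertical above 0.25 rad).
It fails at once if the dish is moved by more than 15 mm (distance of dish_center from where it was at the start of the episode above 0.015 m).
It fails at once if the jar is moved by more than 15 mm (distance of jar_center from where it was at the start of the episode above 0.015 m).
It fails at once if the tray is moved by more than 15 mm (distance of tray_center from where it was at the start of the episode above 0.015 m).
It also fails if it takes over 48 s, if anything falls off the work surface, if the arm or the gripper's body presses on something with over 40 N, if the wrist force passes 120 N, or if a joint passes its speed limit or range.

## Robot

A 6-joint arm with a two-finger parallel gripper is mounted at the origin on the work surface. World frame = base frame: x ahead of the robot, y to its left, z up, the work surface at z = 0. Lengths are in m, angles in rad, forces in N, time in s.
With the tool pointing down it reaches from about 0.225 to 0.875 m from the base axis. Payload 3.4 kg.
Tool frame: the origin (TCP) lies between the finger pads; the fingertips stand 8 mm ahead of it and the grasp point (between the pads) lies 11 mm behind it; z points along the fingers, y is the line along which they close (so a half turn about z gives the same grasp; the last joint's range is limited). The gripper opens to 85 mm and grips with 20 to 120 N. Pads are 22 mm wide; open, the fingers measure 114 mm over their backs; the gripper's body (76 mm by 85 mm) begins 54 mm behind the grasp point. The pads swing forward as they close: fully open they stand 13 mm farther back than shut.
Start: joints at [-1.393, 0.276, 1.505, -0, 1.361, -0.121], TCP at [0.169, -0.55, 0.239] pointing down, gripper open.
Joint ranges: [-2.89, 2.89], [-0.75, 2.08], [0.22, 2.7], [-1.18, 4.32], [0.11, 2.71], [-2.7, 2.7]. Speed limits (rad/s): [2.57, 2.57, 3.14, 3.14, 3.14, 3.14].

## Interface

Orientations are given as a unit quaternion [w, x, y, z].
In Python, from plant import ctrl, set_gripper, grab_frame, ticket gives the robot as it stands. Calls block until the motion is done:
- ctrl.movep(position, orientation): joint-space move of the TCP to a pose.
- ctrl.move_linear(position, max_speed=0.15, rot=None, stop_force=None): straight line of the TCP; rot=None keeps the orientation; max_speed is the mean speed in m/s. With stop_force (N) it stops when the force on the tool has changed by that much, and returns True; else False.
- ctrl.move_j(angles): joint-space move.
- set_gripper(opening, effort=None): finger opening in m; effort is the grip in N (None keeps the last); returns when the fingers have stopped.
- ctrl.sleep(seconds).
- ctrl.ik(position, orientation): joint angles nearest the present ones, or None.
- ctrl.read_state(): the state.
- grab_frame(name): name is "side" or "top"; returns a dict with "pixels" (480x640x3 uint8, red, green, blue), "depth" (480x640 float32, m along the optical axis (not along the pixel's ray), 0 where there is no reading), "fx", "fy", "cx", "cy" (pixels), "rvec" (rotation vector, rad) and "tvec" (3), from world to camera coordinates, as OpenCV has them. Camera axes: x right, y down, z forward; pixel columns grow to the right and rows downward; lengths in m; the calibration is good to about 2 mm. A picture is of the moment at which its call begins.
A pose or a line that the arm cannot do raises ctrl.PlanningError and nothing moves.
- ticket.finish_job(): hands the job in; it is judged then, once.
The state is a dict: "time": time; "qpos": joint angles; "qd": joint speeds; "joint_efforts": joint torques, N m; "tcp_pos": TCP position; "tool_rot": TCP orientation; "ft_force": force on the tool from outside, world axes, zero at the start; "torque": the same for the moment, N m; "grip_width": finger opening in m; "gripper_force": force on a finger pad.
Only numpy, scipy, OpenCV 4.12 (cv2) and the standard library are available. Lean on these libraries where they do the work, as an engineer would, in place of code of your own. Each camera call takes 0.05 s, during which the arm holds its last target. There are 200 camera calls.

## Working session

There is one attempt and no reset: what is moved stays moved. The work goes in short steps, each a Python script; the robot and the scene stay as the last script left them, time stands still between calls to the robot, and variables do not carry over. Pictures are saved under pics/ and viewed, at most 10 in all, crops included, and the job is handed in when it is done.

```bash
mkdir -p pics
cat > h.py <<'E'
import numpy as np, cv2
from plant import ctrl,set_gripper,grab_frame,ticket
def shot(n,fn=None):
    f=grab_frame(n)
    if fn: cv2.imwrite('pics/'+fn,f['pixels'][:,:,::-1])
    return f
def ray(f,u,v):
    R=cv2.Rodrigues(np.array(f['rvec'],float))[0]; t=np.array(f['tvec'],float).ravel()
    d=R.T@np.array([(u-f['cx'])/f['fx'],(v-f['cy'])/f['fy'],1.]); return -R.T@t,d
def onplane(f,u,v,z):
    o,d=ray(f,u,v); return o+d*(z-o[2])/d[2]
def cloud(f):
    R=cv2.Rodrigues(np.array(f['rvec'],float))[0]; t=np.array(f['tvec'],float).ravel()
    D=f['depth'];v,u=np.mgrid[:480,:640]
    P=np.stack([(u-f['cx'])/f['fx']*D,(v-f['cy'])/f['fy']*D,D],-1)
    return (P-t)@R
E
python3 - <<'E'
from h import *
import pickle
for n in('top','side'):
    f=shot(n,n+'0.png'); pickle.dump(f,open(n+'0.pkl','wb')); print(n,ray(f,320,240))
print(ctrl.read_state())
E
```

```text
top (array([ 0.38449434, -0.09479278,  0.95947201]), array([ 0.21411684,  0.00595151, -0.97683954]))
side (array([ 0.2278192 , -0.52158837,  0.40197711]), array([ 0.50276352,  0.68556399, -0.52666367]))
{'time': 0.1, 'qpos': array([-1.39301928e+00,  2.76512683e-01,  1.50601547e+00, -2.31275432e-07,
        1.36071828e+00, -1.21010783e-01]), 'qd': array([-0.0007752 , -0.0007463 , -0.00315781, -0.00112463,  0.00049842,
       -0.00016247]), 'joint_efforts': array([ 1.54514120e-03, -4.17699265e+01, -2.46404475e+01, -1.51126983e-04,
        5.79319560e-03,  4.61267589e-06]), 'tcp_pos': array([ 0.16916324, -0.54906144,  0.23853353]), 'tool_rot': array([-8.26553859e-04,  9.88861127e-01,  1.48838801e-01, -2.35796117e-05]), 'ft_force': array([-0.11533623,  0.04473513, -0.2069226 ]), 'torque': array([-0.01377916,  0.0097553 , -0.06386926]), 'gripper_force': 0.0, 'grip_width': 0.0855561546434815}
```

View pics/top0.png

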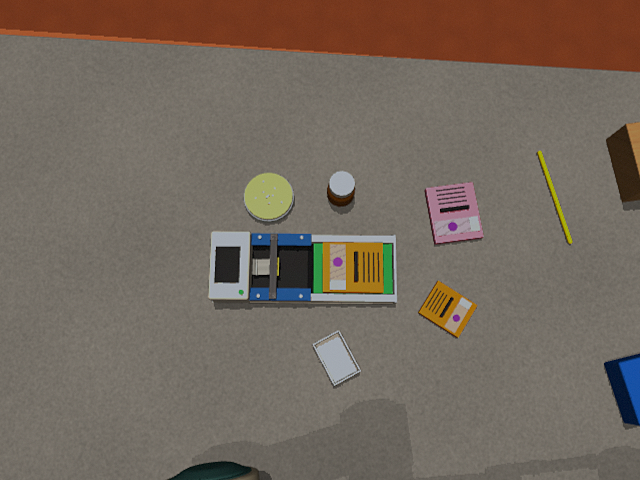

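View pics/side0.png

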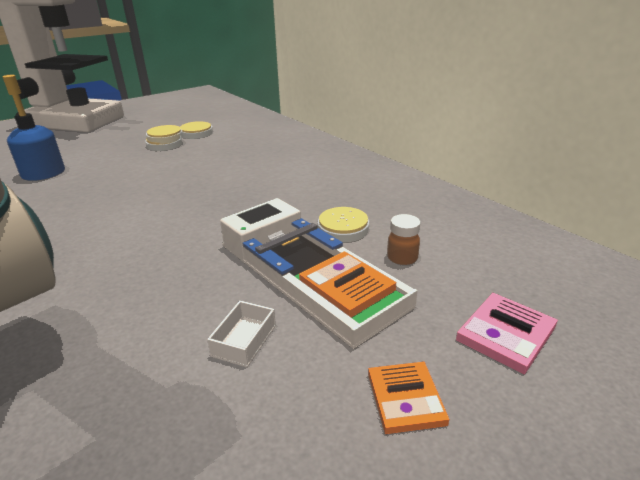

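The top view shows three look-alikes: the large orange carrier in the channel at (352,267), a small orange one on the bench at (447,308), and a pink one at (454,212). I choose the one at (352,267). The housing is at the left, around (230,265), so loading runs toward image left.

```bash
cat > m.py <<'E'
from h import *
def comps(f,lo,hi,amin):
    hsv=cv2.cvtColor(f['pixels'],cv2.COLOR_RGB2HSV); m=cv2.inRange(hsv,lo,hi)
    m=cv2.morphologyEx(m,cv2.MORPH_CLOSE,np.ones((3,3)))
    return sorted([c for c in cv2.findContours(m,cv2.RETR_EXTERNAL,cv2.CHAIN_APPROX_NONE)[0] if cv2.contourArea(c)>amin],key=cv2.contourArea,reverse=True)
def rect(f,c,z):
    P=np.array([onplane(f,u,v,z)[:2] for u,v in c[:,0]],np.float32)
    return cv2.minAreaRect(P*1000)
COL=dict(orange=((8,150,120),(22,255,255)),blue=((100,120,60),(125,255,255)),green=((50,120,60),(80,255,255)))
E
python3 - <<'E'
from m import *
import pickle
for n in('top','side'):
    f=pickle.load(open(n+'0.pkl','rb')); C=cloud(f)
    for k,z in(('orange',.038),('blue',.0375),('green',.024)):
        for c in comps(f,*COL[k],150):
            x,y,w,h=cv2.boundingRect(c)
            if y<110 or y+h>470: continue
            mk=np.zeros((480,640),np.uint8);cv2.drawContours(mk,[c],-1,1,-1)
            print(n,k,(x,y,w,h),np.round(np.median(C[mk>0],0),4),[np.round(a,1) for a in rect(f,c,z)])
# side/top dark rib, housing by height
f=pickle.load(open('top0.pkl','rb'));C=cloud(f)
hi=((C[...,2]>.046)&(C[...,2]<.058)).astype(np.uint8)
for c in cv2.findContours(hi,0,2)[0]:
    if cv2.contourArea(c)>200: print('hi',cv2.boundingRect(c),rect(f,c,.052))
mid=((C[...,2]>.02)).astype(np.uint8); mid[:,:]=mid
for c in cv2.findContours(mid,0,1)[0]:
    if cv2.contourArea(c)>200: print('mid',cv2.boundingRect(c),rect(f,c,.03))
im=cv2.resize(f['pixels'][220:315,200:410],None,fx=3.8,fy=3.8,interpolation=2);cv2.imwrite('pics/crop0.png',im[:,:,::-1])
E
```

```text
top orange (323, 242, 61, 51) [ 0.5442 -0.1455  0.0376] [array([ 544.8, -146.1]), array([83.6, 98.4]), np.float64(3.6)]
top orange (419, 281, 58, 56) [ 0.489  -0.3096  0.0103] [array([ 486.3, -303.5]), array([74.3, 62.6]), np.float64(60.5)]
top blue (618, 356, 22, 70) [ 0.3932 -0.592   0.0489] [array([ 377.8, -590.9]), array([ 33.3, 106.4]), np.float64(87.0)]
top blue (249, 287, 62, 14) [ 0.4924 -0.0346  0.037 ] [array([493. , -28.7]), array([21.3, 99.7]), np.float64(3.7)]
top blue (277, 234, 35, 12) [ 0.5846 -0.0457  0.0369] [array([584.7, -45.9]), array([18.8, 56.7]), np.float64(3.7)]
top blue (251, 233, 19, 13) [0.5817 0.0107 0.0369] [array([582.2,  10.4]), array([19.6, 30.8]), np.float64(0.1)]
top green (313, 243, 10, 50) [ 0.5431 -0.0873  0.0231] [array([542.6, -87.9]), array([83.2, 15.2]), np.float64(3.7)]
top green (382, 244, 11, 50) [ 0.548  -0.2049  0.0233] [array([ 548.4, -204.2]), array([83.6, 16.6]), np.float64(2.1)]
side orange (369, 362, 80, 72) [ 0.4856 -0.3159  0.011 ] [array([ 469.7, -326.5]), array([77.2, 61. ]), np.float64(60.1)]
side orange (299, 252, 97, 65) [ 0.
[... 1088 characters left out ...]
 -588.55615234375), (46.35683059692383, 109.96766662597656), 86.95797729492188)
mid (313, 330, 48, 56) ((396.68402099609375, -127.42552185058594), (74.67447662353516, 49.836570739746094), 31.761287689208984)
mid (208, 231, 189, 72) ((541.9773559570312, -62.89997863769531), (118.56338500976562, 311.24951171875), 3.2708797454833984)
mid (244, 173, 49, 47) ((659.9450073242188, 4.0330657958984375), (81.53927612304688, 80.76871490478516), 66.6466064453125)
mid (327, 171, 28, 34) ((682.7073364257812, -118.40248107910156), (59.17908477783203, 46.297481536865234), 2.900782823562622)
mid (611, 122, 29, 78) ((766.1001586914062, -607.983642578125), (48.71721267700195, 144.1243133544922), 86.9580078125)
```

View pics/crop0.png

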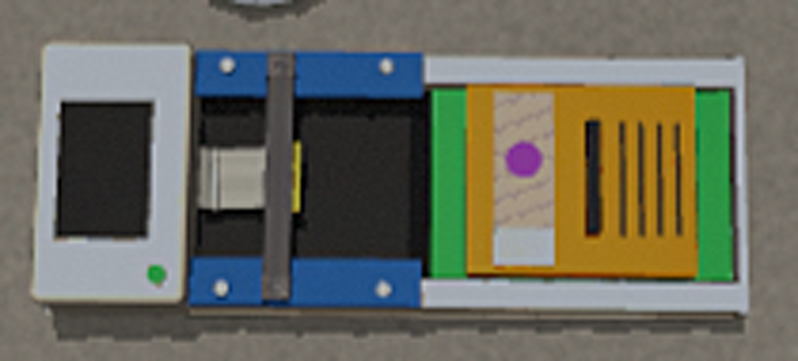

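The crop confirms the choice. The large orange plate sits between the green strips, with its rib at crop x≈592 and its thumb stripes to the right of that. The measured size is 98 x 84 mm at 38 mm height, the lips measure 99.7 mm and the deck 311 mm, all matching the given sizes. Deck yaw is 3.6°, the origin is about (0.541,-0.081) and the carrier is at deck x≈-65 mm.

```bash
cat >> h.py <<'E'
A=np.radians(3.6); U=np.array([-np.sin(A),np.cos(A)]); V=np.array([-U[1],U[0]]); O=np.array([.5412,-.0807])
def W(x,y,z): return np.r_[O+U*x+V*y,z]     # deck -> world
def D(p): d=np.array(p[:2])-O; return np.r_[d@U,d@V,p[2]]
def q(th): return [0,np.cos(th/2),np.sin(th/2),0]
E
python3 - <<'E'
from h import *
S=[]
for th in(np.pi/2+A,-np.pi/2+A):
    j=ctrl.ik(W(-.088,0,.1),q(th)); print(th,j)
    if j is not None: S.append((abs(np.array(j)-ctrl.read_state()['qpos']).max(),th))
th=min(S)[1]; open('th','w').write(repr(th))
set_gripper(0.0)
ctrl.movep(W(-.088,0,.12),q(th)); ctrl.move_linear(W(-.088,0,.058),max_speed=.1)
s=ctrl.read_state(); print(th,s['time'],D(s['tcp_pos']),s['tool_rot'],s['ft_force'],s['grip_width'])
a=shot('top')['pixels'][210:320,190:410];b=shot('side')['pixels'][170:350,200:440]
im=np.hstack([cv2.resize(a,(400,300)),cv2.resize(b,(400,300))]);cv2.imwrite('pics/n1.png',im[:,:,::-1])
E
```

```text
1.6336281798666925 [-4.20610107e-01  3.82064845e-01  1.71753898e+00 -4.44089210e-16
  1.04198883e+00 -4.83441960e-01]
-1.5079644737231006 [-4.20610107e-01  3.82064845e-01  1.71753898e+00 -4.44089210e-16
  1.04198883e+00  2.65815069e+00]
1.6336281798666925 3.6167 [-0.0883849  -0.00041091  0.05838029] [4.49412882e-04 6.84656178e-01 7.28866030e-01 1.60789512e-04] [0.27202946 0.15047736 1.05995441] 0.00014733029111672292
```

View pics/n1.png

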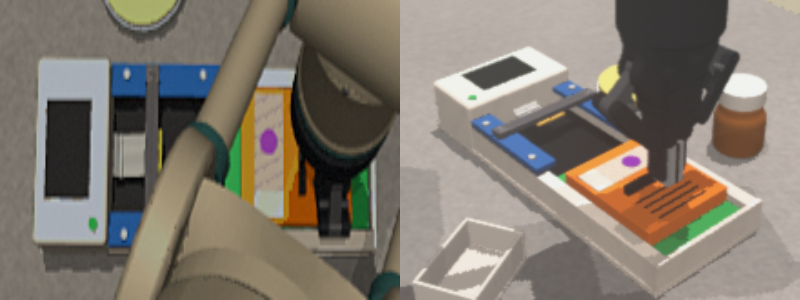

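The right-hand view shows the closed fingertips hovering over the thumb area at about (675,165), just behind the rib at (652,185) and centred. Next I press.

Run:
```python
from h import *
r=ctrl.move_linear(W(-.088,0,.030),max_speed=.02,stop_force=20)
ctrl.sleep(.3); s=ctrl.read_state(); print(r,s['time'],D(s['tcp_pos']),s['ft_force'])
z=s['tcp_pos'][2]
for i in range(6):
    f=s['ft_force'][2]
    if f>18: break
    z-=.0005; ctrl.move_linear(W(-.088,0,z),max_speed=.02); ctrl.sleep(.1); s=ctrl.read_state(); print(z,D(s['tcp_pos']),s['ft_force'])
f=shot('side');C=cloud(f)
from m import comps,COL
for c in comps(f,*COL['orange'],800):
    x,y,w,h=cv2.boundingRect(c)
    mk=np.zeros((480,640),np.uint8);cv2.drawContours(mk,[c],-1,1,-1);print((x,y,w,h),np.median(C[mk>0],0))
```

```text
True 5.025 [-8.80189660e-02 -6.01684090e-05  3.83453566e-02] [-1.00804459  0.95739461  8.14919374]
0.037845356587637144 [-8.80129090e-02 -6.08826735e-05  3.88135057e-02] [-2.22798466  0.12480448  8.27700552]
0.037345356587637143 [-8.80238481e-02 -5.04213281e-05  3.83477675e-02] [-1.91227686  2.10987086  9.26474627]
0.03684535658763714 [-8.80043499e-02 -6.42642513e-05  3.79356175e-02] [-2.21602229  1.19568616  8.6939821 ]
0.03634535658763714 [-8.80361120e-02 -7.04675182e-05  3.78939006e-02] [-3.37316473  1.88891352 12.57980842]
0.03584535658763714 [-0.08803676 -0.00011284  0.03784167] [-3.88950734  1.09887591 14.88285134]
0.03534535658763714 [-8.80362261e-02 -9.23828539e-05  3.77520642e-02] [-4.40564043  2.09953556 17.94373312]
(369, 362, 80, 72) [ 0.48550538 -0.31592084  0.01101011]
(300, 263, 96, 57) [ 0.53340018 -0.17684354  0.02982464]
```

The lift plate is bottomed: the carrier top is at 29.8 mm and the press is 18 N. Next I slide while regulating the press to about 24 N.

```bash
cat > slide.py <<'E'
from h import *
def slide(z,xs,target=24,fxmax=25):
    for x in xs:
        ctrl.move_linear(W(x,0,z),max_speed=.03); s=ctrl.read_state(); f=s['ft_force']; d=D(s['tcp_pos']); fx=-f[:2]@U
        print('%.1f cmd %.3f z%.4f'%(s['time'],x,z),np.round(d*1000,1),'push %.1f down %.1f'%(fx,f[2]))
        z-=np.clip((target-f[2])/6000,-.0008,.0008)
        if fx>fxmax: print('STOP');break
    return z
E
python3 - <<'E'
from slide import *
z=slide(.0345,np.arange(-.082,.0,.006)); open('z','w').write(str(z))
f=shot('side','n2.png')
E
```

```text
7.5 cmd -0.082 z0.0345 [-86.6  -0.9  37.8] push 8.4 down 18.2
7.9 cmd -0.076 z0.0337 [-82.2  -2.5  37.8] push 11.8 down 19.7
8.2 cmd -0.070 z0.0330 [-78.7  -3.1  37.8] push 18.1 down 22.8
8.6 cmd -0.064 z0.0328 [-73.5  -3.1  37.8] push 20.3 down 22.9
8.9 cmd -0.058 z0.0326 [-67.9  -3.2  37.8] push 21.9 down 23.9
9.3 cmd -0.052 z0.0326 [-61.9  -3.2  37.8] push 22.0 down 24.6
9.6 cmd -0.046 z0.0327 [-55.7  -3.2  37.9] push 21.4 down 24.2
10.0 cmd -0.040 z0.0327 [-49.6  -3.3  37.9] push 21.9 down 23.9
10.3 cmd -0.034 z0.0327 [-43.6  -3.3  37.9] push 21.8 down 26.4
10.7 cmd -0.028 z0.0331 [-36.5  -3.3  37.9] push 19.7 down 23.9
11.0 cmd -0.022 z0.0331 [-30.7  -3.4  38. ] push 20.2 down 24.1
11.4 cmd -0.016 z0.0331 [-24.6  -3.4  37.9] push 19.5 down 23.9
11.7 cmd -0.010 z0.0331 [-18.6  -3.5  38. ] push 20.1 down 24.1
12.1 cmd -0.004 z0.0331 [-12.6  -3.5  37.9] push 20.4 down 23.9
```

View pics/n2.png

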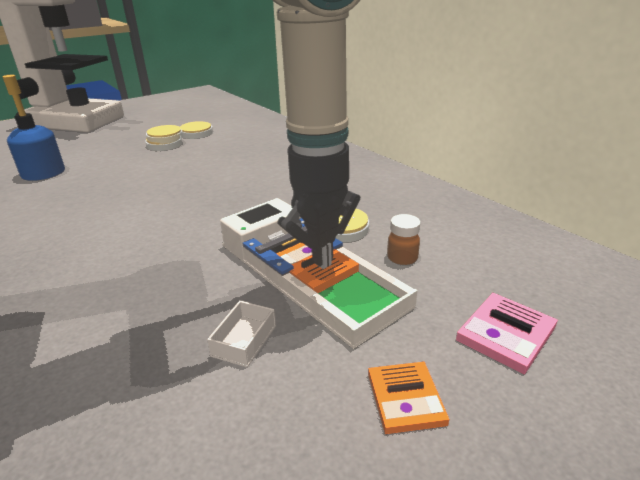

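The carrier is entering under the lips, with its thumb area at (325,270), and the plate is still down. I continue with a harder press.

Run:
```python
from slide import *
z=slide(float(open('z').read())-.0008,np.r_[np.arange(.002,.039,.006),np.arange(.041,.058,.003)],target=29,fxmax=36); open('z','w').write(str(z))
f=shot('side')
im=cv2.resize(f['pixels'][170:350,200:440],(800,600),interpolation=2);cv2.imwrite('pics/n3.png',im[:,:,::-1])
```

```text
12.5 cmd 0.002 z0.0323 [-8.5 -3.6 38. ] push 26.2 down 28.9
12.8 cmd 0.008 z0.0323 [-2.3 -3.6 37.9] push 25.2 down 29.6
13.2 cmd 0.014 z0.0324 [ 4.1 -3.7 37.9] push 24.6 down 29.5
13.5 cmd 0.020 z0.0325 [10.3 -3.7 37.9] push 23.8 down 29.1
13.9 cmd 0.026 z0.0325 [16.4 -3.7 38. ] push 24.4 down 29.6
14.2 cmd 0.032 z0.0326 [21.3 -3.8 38. ] push 28.5 down 27.9
14.6 cmd 0.038 z0.0324 [26.3 -3.9 37.9] push 31.5 down 29.3
14.8 cmd 0.041 z0.0324 [29.3 -3.9 38. ] push 32.1 down 29.5
15.1 cmd 0.044 z0.0325 [32.7 -3.9 38. ] push 31.0 down 28.4
15.3 cmd 0.047 z0.0324 [35.5 -3.9 37.9] push 31.0 down 29.4
15.6 cmd 0.050 z0.0325 [36.1 -4.  38. ] push 39.2 down 28.2
STOP
```

View pics/n3.png

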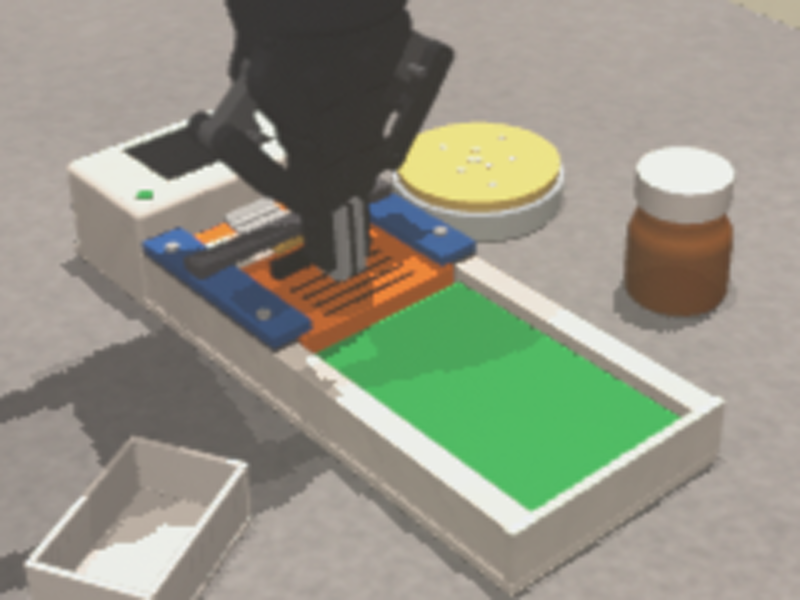

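The carrier is against the stop: push jumped to 39 N with finger x holding at 36 mm. I check the plate height before releasing.

```bash
cat > chk.py <<'E'
from m import *
def chk():
    f=shot('side');C=cloud(f)
    for k,a in(('green',500),('orange',500)):
        for c in comps(f,*COL[k],a):
            mk=np.zeros((480,640),np.uint8);cv2.drawContours(mk,[c],-1,1,-1);mk=cv2.erode(mk,np.ones((3,3)))
            P=C[mk>0]
            if P[:,1].max()<-.25: continue
            dx=(P[:,:2]-O)@U; dz=P[:,2]
            print(k,'z pct',np.round(np.percentile(dz,[5,25,50,75,95])*1000,1),'deck x range',np.round(np.percentile(dx,[.5,2,98,99.5])*1000,1))
E
python3 -c "
from chk import *
chk();print(ctrl.read_state()['time'],ctrl.read_state()['ft_force'])"
```

```text
green z pct [23.1 23.8 24.2 24.6 25.3] deck x range [-125.4 -123.8   -6.3   -3.5]
orange z pct [25.3 29.4 30.1 30.6 31.3] deck x range [ 3.7  4.3 48.4 59.8]
15.675 [ -6.51765842 -38.9105653   27.72448045]
```

Run:
```python
from chk import *
def st(): s=ctrl.read_state(); print(np.round(D(s['tcp_pos'])*1000,1),np.round(s['ft_force'],1),s['time'])
ctrl.move_linear(W(.040,0,.0345),max_speed=.03); st()
ctrl.move_linear(W(.0375,-.003,.038),max_speed=.03); st()
ctrl.move_linear(W(.034,-.003,.065),max_speed=.05); st()
ctrl.move_linear(W(.0,0,.2),max_speed=.12)
ctrl.move_linear(W(-.25,.05,.25),max_speed=.15); ctrl.sleep(.3); st()
chk()
f=shot('side');g=shot('top')
im=np.hstack([cv2.resize(f['pixels'][170:350,200:440],(400,300)),cv2.resize(g['pixels'][210:320,190:410],(400,300))]);cv2.imwrite('pics/n4.png',im[:,:,::-1])
```

```text
[35.6 -3.9 38. ] [ -0.7 -10.5  19. ] 16.1667
[35.5 -4.1 38.6] [ 0.3 -6.9  4.5] 16.4917
[34.3 -2.8 65.1] [0.2 0.5 0.6] 17.1833
[-249.7   49.9  250. ] [ 0.  -0.5 -0.1] 20.675
green z pct [23.2 23.8 24.2 24.7 25.3] deck x range [-125.5 -123.5   -6.1   -3.8]
orange z pct [26.5 29.6 30.2 30.6 31.4] deck x range [-10.3   3.7  48.8  58.3]
```

View pics/n4.png

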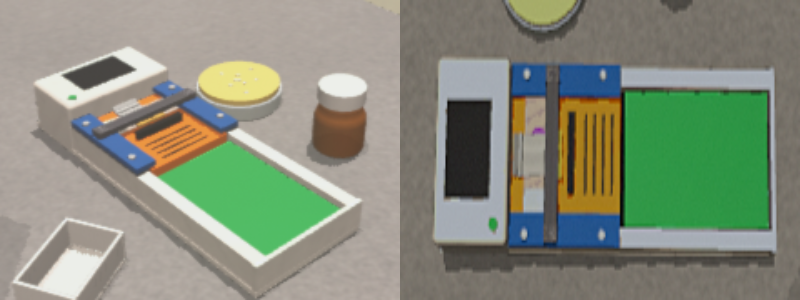

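The carrier is home under the lips and leaf (tail at right-hand picture x≈620, tail at deck x≈4 mm). The plate is up at 24 mm, the bystanders have not moved and the hand is clear.

```bash
python3 -c "
from h import *
print(ticket.finish_job())"
```

```text
the job is handed in; nothing more can be done
None
```

The orange carrier is fully home against the housing under the lips and leaf spring, with the lift plate back up behind it, the hand clear, and the job handed in at about 21 s; no verdict was returned.

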